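# Fit the handwheel to the spare gate valve and wind it shut

## Task

The spare gate valve was left a turn or so open, and it has to go into store shut so that no dirt gets on its seat. Put the red handwheel on the square of the valve's spindle, right down on its shoulder, and with it wind the spindle clockwise until the valve is fully shut. Leave the wheel sitting on the spindle, and leave the other spares where they lie.

Things in the scene. Friction and masses are not known exactly. Their poses are not given: they have to be found in the camera images.
- valve: bronze gate valve, 170 mm long, flanges 140 mm across, one bolted to a dark steel angle plate (foot 150 x 235 mm) fixed to the shelf. Origin: on the shelf surface, straight below the spindle axis; y along the valve's bore, z up. The gland below the spindle's shoulder reaches 194 mm above the shelf, 30 mm from the axis; nothing fixed stands higher.
- spindle_seat (a point): on the axis of the upright steel spindle, at the top of its round shoulder (30 mm across, 206 mm above the shelf), where the hub comes to sit. x, y: square to the flats of its 16 mm square, turning with it; z up. The square is 28 mm long above this point (top 3 mm chamfered to 11.6 mm). The spindle does not rise as it turns.
- spindle_tip (a point): tip of the threaded stud, 12 mm across and 20 mm long, on top of the spindle's square; 48 mm above spindle_seat, same axes
- spindle (a joint): angle of the valve spindle in rad: 0 is shut, dead against its stop; it grows counter-clockwise seen from above (opening), so winding clockwise brings it down to 0. It starts between 6.8 and 8.2. Packing friction about 0.3 N m (6 N pushed at mid spoke); it stays where it is left.
- wheel: red handwheel, 180 mm across, about 0.6 kg, loose, lying flat, right way up. Origin: centre of the hub's underside, z up. Rim: 16 mm bar, 74 to 90 mm from the axis, underside level with the hub's. Four spokes along the x and y axes, 9 mm wide, 4 to 13 mm above the hub's underside.
- wheel_hub_top (a point): centre of the top of the handwheel's hub: 40 mm across, 32 mm high, standing 19 mm clear above the spokes. An 18 mm square bore runs right through, its sides square to the spokes: any of the four quarter turns fits the spindle's square, with about 0.13 rad of play either way. Same axes as the wheel.
- wheel_nut: steel hexagon nut of the handwheel, 19 mm across flats, 10 mm high, lying flat; bystander; origin at its underside
- wheel_washer: steel washer of the handwheel, 36 mm across, 4 mm thick, lying flat; bystander; origin at its underside
- valve_ball_center (a point): black rubber valve ball, 60 mm across, on the shelf below the magnetic strip; bystander; the point is its centre
- drain_cock: brass drain cock, 85 mm long, 42 mm high, with a T handle, lying below the magnetic strip; bystander; origin at its underside
- spanner: steel open-ended spanner, 180 mm long, lying flat; bystander; origin at the middle of its underside

How it is judged:
By the outcome, as a careful person would: the job done as asked, in the order asked, and still so for the second after the job is handed in, with the robot touching nothing.
It also fails if it takes over 72 s, if anything falls off the work surface, if the arm or the gripper's body presses on something with over 40 N, if the wrist force passes 120 N, or if a joint passes its speed limit or range.

## Robot

A 6-joint arm with a two-finger parallel gripper is mounted at the origin on the work surface. World frame = base frame: x ahead of the robot, y to its left, z up, the work surface at z = 0. Lengths are in mm, angles in rad, forces in N, time in s.
With the tool pointing down it reaches from about 350 to 875 mm from the base axis. Payload 4.2 kg.
Tool frame: the origin (TCP) lies midway between the tips of the shut fingers; the grasp point (between the pads) lies 19 mm behind it (arm.tcp_to_grasp is the distance from the TCP to the grasp point, in mm); z points along the fingers, y is the line along which they close (so a half turn about z gives the same grasp; the last joint's range is limited). The gripper opens to 85 mm and grips with 20 to 120 N. Pads are 22 mm wide; open, the fingers measure 114 mm over their backs; the gripper's body (76 mm by 85 mm) begins 54 mm behind the grasp point. The pads swing forward as they close: fully open they stand 13 mm farther back than shut.
Start: joints at [1.457, 0.385, 0.008, 0, -1.194, -0.259], TCP at [227.607, 582.06, 192.512] pointing down, gripper open.
Joint ranges: [-3.14, 3.14], [-1.21, 2.06], [-1.07, 1.41], [-3.16, 2.05], [-2.99, -0.16], [-3.1, 3.1]. Speed limits (rad/s): [2.79, 2.79, 3.14, 3.14, 3.14, 3.14].

## Interface

Orientations are given as a unit quaternion [x, y, z, w].
In Python, from bench import arm, get_image gives the robot as it stands.
- The arm moves only by the tool drive_tool, never from a script. Its argument "deltas" is a list of rows, each a list of 2 entries, a list of its own where there are three numbers: the shift along the tool's x, y, z in cm, then the turn, a rotation vector about the tool's x, y, z in degrees. In form: [[[x, y, z], [ax, ay, az]], ...]. A call has 1 to 12 rows; each row shifts and turns the commanded pose from where the row before left it, along the tool's axes as they then stand; what a row does not reach is not made up. A row lasts 1/10 s, in which the tool goes at most 50 mm and 8.59 degrees, less where a joint would pass 70% of its speed; a pose out of reach is approached as far as the arm can. A call with a gripper value outside its range is refused whole. "claw" is the finger opening in cm, from 0 to 8.54, set as the call begins (left out, the last holds). The fingers move at their own pace and stop on an object; the grip force is fixed at half the most. Time passes only in rows, so rows that do not move let the fingers close. It gives the time, the measured TCP pose, the force, the opening and the grip force at its end, in the units of the state.
- arm.read_state(): the state, without advancing time (a new reading comes with each control period).
- get_image(name): name is "scene" or "top" or "wrist"; returns a dict with "img" (384x512x3 uint8, red, green, blue), "fx", "fy", "cx", "cy" (pixels), "eye" and "orientation" of the camera in the world; the wrist camera has in their place "mount" (4x4, takes a point from camera to tool coordinates, whose origin is the TCP and whose axes are the flange's). Camera axes: x right, y down, z forward; pixel columns grow to the right and rows downward; lengths in mm; the calibration is good to about 2 mm. A picture is of the moment at which its call begins: read the wrist's pose just before it. There is no depth.
- arm.job_done(): hands the job in; it is judged then, once.
The state is a dict: "clock": time; "joints": joint angles; "joint_vel": joint speeds; "joint_efforts": joint torques, N m; "position": TCP position; "ee_rot": TCP orientation; "contact_force": force on the tool from outside, world axes, zero at the start; "wrist_torque": the same for the moment, N m; "gripper_width": finger opening in mm; "grasp_force": force on a finger pad.
Only numpy, scipy, OpenCV 4.12 (cv2) and the standard library are available. Lean on these libraries where they do the work, as an engineer would, in place of code of your own. Each camera call takes 0.05 s, during which the arm holds its last target. There are 200 camera calls.

## Working session

There is one attempt and no reset: what is moved stays moved. The work goes in short steps, Python scripts to look and compute and a tool call to move; the robot and the scene stay as the last step left them, time stands still between calls to the robot, and variables do not carry over. Pictures are saved under pics/ and viewed, at most 10 in all, crops included, and the job is handed in when it is done.

Besides the shell and the picture viewer there is one more tool, called after ">>>" as name(argument=value, ...), one argument or row to a line, values as JSON. drive_tool: Moves the arm, as the interface text tells. Its arguments: {"type":"object","properties":{"deltas":{"type":"array"},"claw":{"type":"number"}},"required":["deltas"]}

```bash
mkdir -p pics; cat > h.py <<'E'
import numpy as np, cv2
from scipy.spatial.transform import Rotation as R
from bench import arm, get_image
def snap(name):
    s=arm.read_state(); d=get_image(name)
    if name=="wrist":
        T=np.eye(4); T[:3,:3]=R.from_quat(s["ee_rot"]).as_matrix(); T[:3,3]=s["position"]
        d["T"]=T@np.array(d["mount"])
    else:
        T=np.eye(4); o=np.array(d["orientation"]); T[:3,:3]=R.from_quat(o).as_matrix() if o.size==4 else o.reshape(3,3); T[:3,3]=d["eye"]; d["T"]=T
    return d
def ray(d,u,v):
    r=d["T"][:3,:3]@np.array([(u-d["cx"])/d["fx"],(v-d["cy"])/d["fy"],1.]); return d["T"][:3,3],r/np.linalg.norm(r)
def onplane(d,u,v,z):
    o,r=ray(d,u,v); return o+r*(z-o[2])/r[2]
def proj(d,p):
    q=np.linalg.inv(d["T"])@np.append(p,1); return d["fx"]*q[0]/q[2]+d["cx"],d["fy"]*q[1]/q[2]+d["cy"]
def tri(rs):
    A=np.zeros((3,3));b=np.zeros(3)
    for o,r in rs:
        P=np.eye(3)-np.outer(r,r);A+=P;b+=P@o
    return np.linalg.solve(A,b)
def save(d,n): cv2.imwrite("pics/"+n,d["img"][:,:,::-1])
E
python3 - <<'E'
from h import *
import pickle
D={n:snap(n) for n in("scene","top","wrist")}
pickle.dump(D,open("d0.pkl","wb"))
for n in D: print(n,D[n]["T"].round(2).tolist(),D[n]["fx"])
cv2.imwrite("pics/a.png",cv2.resize(np.hstack([D["scene"]["img"],D["top"]["img"]])[:,:,::-1],(800,300),interpolation=cv2.INTER_AREA))
save(D["top"],"top.png");save(D["scene"],"scene.png")
print(arm.read_state())
E
```

```text
scene [[-0.64, 0.64, -0.41, 932.84], [0.77, 0.55, -0.34, 266.79], [0.01, -0.53, -0.85, 856.55], [0.0, 0.0, 0.0, 1.0]] 374.71395493014364
top [[-0.0, -0.98, 0.18, 421.38], [-1.0, 0.0, 0.0, -17.4], [-0.0, -0.18, -0.98, 1089.86], [0.0, 0.0, 0.0, 1.0]] 438.43997640277973
wrist [[-0.36, -0.89, -0.27, 296.09], [-0.93, 0.35, 0.1, 554.61], [0.0, 0.29, -0.96, 373.22], [0.0, 0.0, 0.0, 1.0]] 344.52416923101237
{'clock': 0.15, 'joints': array([ 1.45660360e+00,  3.85358694e-01,  6.94834616e-03, -3.36826050e-04,
       -1.19400094e+00, -2.58614767e-01]), 'joint_vel': array([ 0.00175699, -0.0023833 ,  0.00480659,  0.00096632, -0.00109783,
        0.00018997]), 'joint_efforts': array([ 3.82849021e-04, -3.92680621e+01,  1.88582236e+01,  4.18860063e+00,
       -3.40730738e-03, -3.32767435e-06]), 'position': array([227.44713893, 581.60834295, 191.69136843]), 'ee_rot': array([ 9.82665226e-01, -1.85387102e-01, -9.78823172e-05,  8.16669340e-04]), 'contact_force': array([ 0.14163199, -0.09843432,  0.1352887 ]), 'wrist_torque': array([-0.01603416,  0.01250419,  0.05238744]), 'grasp_force': 0.0, 'gripper_width': 85.61140559053169}
```

View pics/top.png

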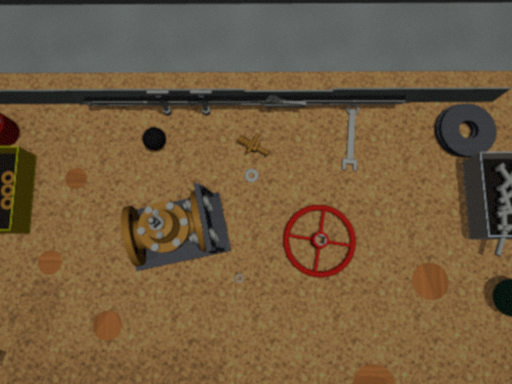

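View pics/scene.png

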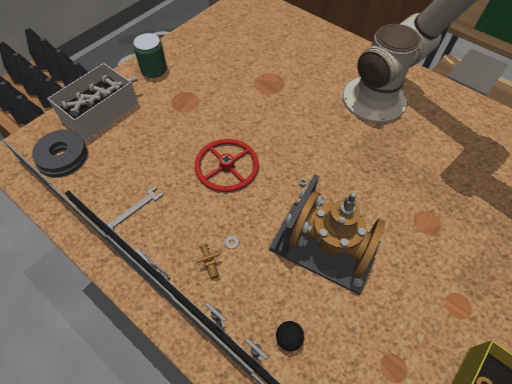

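The top view shows the wheel hub at about (320,240) and the spindle at (156,222). In the scene view they are at (227,163) and (350,200). Next I'll triangulate both.

```bash
python3 - <<'E'
from h import *
import pickle
D=pickle.load(open("d0.pkl","rb"))
c={}
for n,b in(("scene",(185,130,270,200)),("top",(270,195,370,285))):
    im=D[n]["img"].astype(int); m=((im[...,0]>110)&(im[...,1]<60)&(im[...,2]<70)).astype(np.uint8)
    k=np.zeros_like(m);k[b[1]:b[3],b[0]:b[2]]=m[b[1]:b[3],b[0]:b[2]]
    cs=max(cv2.findContours(k,cv2.RETR_EXTERNAL,cv2.CHAIN_APPROX_NONE)[0],key=len)
    c[n]=cv2.fitEllipse(cs);print(n,c[n],onplane(D[n],*c[n][0],8))
print("wheel",tri([ray(D[n],*c[n][0]) for n in c]))
print("tip rough",tri([ray(D["scene"],352,196),ray(D["top"],155,221)]))
def crop(n,b,f): 
    return cv2.resize(D[n]["img"][b[1]:b[3],b[0]:b[2],::-1],(390,390),interpolation=cv2.INTER_CUBIC)
cv2.imwrite("pics/b.png",np.hstack([crop("scene",(320,170,385,235),6),crop("top",(125,190,190,255),6)]))
cv2.imwrite("pics/b.png",np.hstack([cv2.imread("pics/b.png")]))
E
```

```text
scene ((226.1349639892578, 164.5106964111328), (50.51516342163086, 62.535621643066406), 85.79634094238281) [ 500.83758182 -181.44813008    8.        ]
top ((319.5267333984375, 240.57337951660156), (70.19746398925781, 72.21499633789062), 147.60845947265625) [ 498.53992867 -182.17878492    8.        ]
wheel [ 498.955526   -182.9668351     4.58193667]
tip rough [519.88439521 174.4484541  241.3329204 ]
```

View pics/b.png

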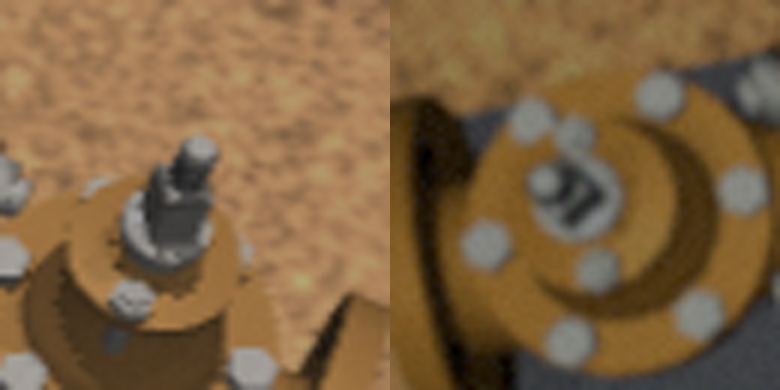

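>>> drive_tool(
  deltas=[
    [[3.2,2.36,-1.2],[0,0,0]],
    [[3.2,2.36,-1.2],[0,0,0]],
    [[3.2,2.36,-1.2],[0,0,0]],
    [[3.2,2.36,-1.2],[0,0,0]],
    [[3.2,2.36,-1.2],[0,0,0]],
    [[3.2,2.36,-1.2],[0,0,0]],
    [[3.2,2.36,-1.2],[0,0,0]],
    [[3.2,2.36,-1.2],[0,0,0]],
    [[3.2,2.36,-1.2],[0,0,0]],
    [[3.2,2.36,-1.2],[0,0,0]],
    [[3.2,2.36,-1.2],[0,0,0]],
    [[0,0,0],[0,0,0]],
  ],
)

```text
clock: 1.35
position: [463.0, 209.2, 326.2]
ee_rot: [0.982, -0.188, 0.001, -0.001]
contact_force: [-0.9, 1.1, 0.4]
gripper_width: 85.2
grasp_force: 0.0
```

```bash
python3 - <<'E'
from h import *
import pickle
d=snap("wrist");d=snap("wrist");pickle.dump(d,open("s1.pkl","wb"));save(d,"s1.png")
s=arm.read_state();print(s["clock"],s["position"],s["ee_rot"],s["joints"],proj(d,[520,178,254]),proj(d,[520,178,206]))
E
```

```text
1.45 [460.99228373 211.39037088 324.26200237] [ 9.82478786e-01 -1.86374208e-01 -2.76060362e-04 -1.18183951e-04] [ 7.50093293e-01  1.13668982e-01 -3.14560215e-02 -5.91149111e-04
 -1.42580753e+00  4.45847682e-01] (np.float64(262.9257316777439), np.float64(103.72755316793805)) (np.float64(261.0871174014776), np.float64(101.95209509334573))
```

View pics/s1.png

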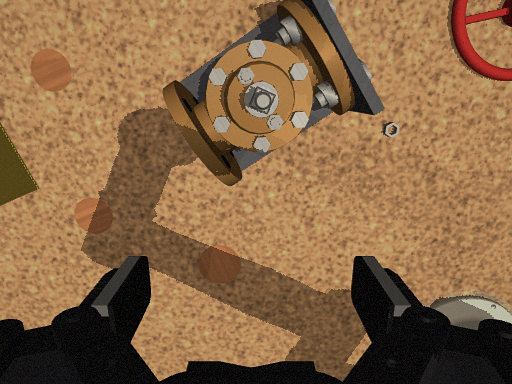

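The wrist view shows the spindle nearly end-on, with the stud at about (262,99) and the nut at (390,130). I'll take a second, closer view.

>>> drive_tool(
  deltas=[
    [[1.3,0.5,1.0],[0,0,0]],
    [[1.3,0.5,1.0],[0,0,0]],
    [[1.3,0.5,1.0],[0,0,0]],
    [[0,0,0],[0,0,0]],
    [[0,0,0],[0,0,0]],
  ],
)

```text
clock: 1.95
position: [491.9, 183.6, 293.6]
ee_rot: [0.983, -0.186, -0.001, 0.001]
contact_force: [0.3, -0.2, -0.0]
gripper_width: 85.4
grasp_force: 0.0
```

```bash
python3 - <<'E'
from h import *
import pickle
d=snap("wrist");pickle.dump(d,open("s2.pkl","wb"))
e=pickle.load(open("s1.pkl","rb"))
out=[]
for q in(e,d):
    u,v=proj(q,[520,178,230]);u,v=int(u),int(v);print(u,v)
    x0,y0=max(u-30,0),max(v-30,0);out.append(cv2.resize(q["img"][y0:y0+60,x0:x0+60,::-1],(390,390),interpolation=cv2.INTER_CUBIC));print("origin",x0,y0)
cv2.imwrite("pics/s2.png",np.hstack(out));print(arm.read_state()["position"])
E
```

```text
261 102
origin 231 72
243 158
origin 213 128
[491.92018444 183.86122642 294.23090337]
```

View pics/s2.png

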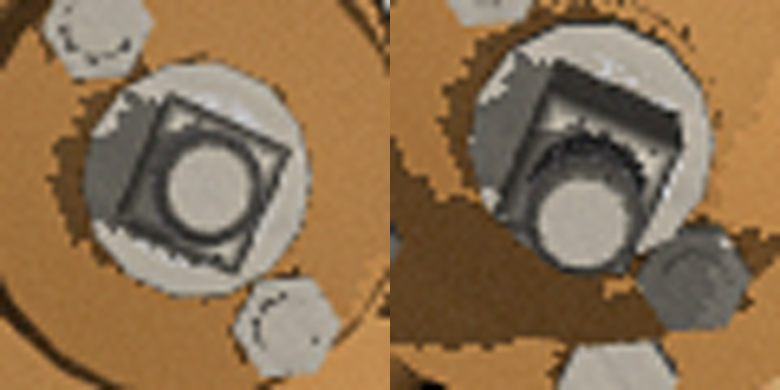

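```bash
python3 - <<'E'
from h import *
import pickle
e=pickle.load(open("s1.pkl","rb"));d=pickle.load(open("s2.pkl","rb"))
D=pickle.load(open("d0.pkl","rb"))
print("tip",tri([ray(e,262.9,100.5),ray(d,242.3,161.9)]),tri([ray(e,262.9,100.5),ray(d,242.3,161.9),ray(D["scene"],352.5,194.5),ray(D["top"],150.5,220)]))
print("tip plane",onplane(e,262.9,100.5,254),onplane(d,242.3,161.9,254),onplane(D["scene"],352.5,194.5,254),onplane(D["top"],150.5,220,254))
print("seat",tri([ray(e,260.9,99.3),ray(d,243.5,149.3)]),onplane(e,260.9,99.3,206),onplane(d,243.5,149.3,206))
f=lambda q,o,x,y:onplane(q,o[0]+(x+.5)/6.5-.5,o[1]+(y+.5)/6.5-.5,231)[:2]
A=[f(e,(231,72),*p) for p in((170,97),(290,150),(237,270),(122,218))]
for i in range(4):
    v=A[(i+1)%4]-A[i];print(np.linalg.norm(v),np.degrees(np.arctan2(v[1],v[0]))%90)
v=f(d,(213,128),293,118)-f(d,(213,128),165,62);print(np.degrees(np.arctan2(v[1],v[0]))%90)
print(sum(A)/4)
for q in(e,d): print(R.from_matrix(q["T"][:3,:3]).as_quat())
E
```

```text
tip [522.04809108 177.20797402 254.02603454] [521.87545463 177.52016433 252.10099601]
tip plane [522.06496602 177.22920988 254.        ] [522.02569014 177.18871644 254.        ] [523.59146681 177.54197418 254.        ] [521.40419361 177.88432511 254.        ]
seat [521.99840087 177.35086235 202.03641327] [522.06420247 177.37480233 206.        ] [522.59929109 177.09555587 206.        ]
15.39916146513259 45.68488237839571
15.067683895500037 44.723299143591106
15.037005489312895 44.83786943512299
14.843690046061592 46.11308166528425
45.06812352596262
[521.96346136 177.15494742]
[-0.55664881  0.81782062  0.12127489 -0.08126455]
[-0.55777289  0.81693834  0.12088841 -0.08298887]
```

>>> drive_tool(
  deltas=[
    [[0.84,3.73,0],[0,0,0]],
    [[0.84,3.73,0],[0,0,0]],
    [[0.84,3.73,0],[0,0,0]],
    [[0.84,3.73,0],[0,0,0]],
    [[0.84,3.73,2.0],[0,0,0]],
    [[0.84,3.73,2.0],[0,0,0]],
    [[0.84,3.73,2.0],[0,0,0]],
    [[0.84,3.73,2.0],[0,0,0]],
    [[0.84,3.73,2.0],[0,0,0]],
    [[0,0,0],[0,0,0]],
    [[0,0,0],[0,0,0]],
    [[0,0,0],[0,0,0]],
  ],
)

```text
clock: 3.2
position: [440.9, -155.7, 195.5]
ee_rot: [0.983, -0.185, 0.001, -0.0]
contact_force: [0.3, 0.9, 0.2]
gripper_width: 85.6
grasp_force: 0.0
```

```bash
python3 - <<'E'
from h import *
import pickle
d=snap("wrist");pickle.dump(d,open("w1.pkl","wb"));save(d,"w1.png")
s=arm.read_state();print(s["position"],s["ee_rot"],s["joints"])
E
```

```text
[ 440.88785396 -155.45154466  195.57812918] [ 9.82836367e-01 -1.84475451e-01  1.20808586e-03 -1.58598342e-04] [ 1.00015672e-02  1.09830880e-01 -3.57557042e-01  1.77536943e-04
 -1.10097665e+00  1.18963805e+00]
```

View pics/w1.png

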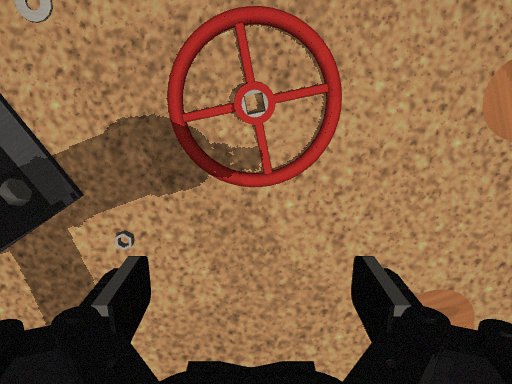

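The wheel hub is at (255,102), with the rim centred on (255,97). The spokes run (239,25)-(268,172) and (183,120)-(328,88). The nut at (124,240) is well clear.

```bash
cat > wh.py <<'E'
from h import *
def wheel(d,box=None):
    hsv=cv2.cvtColor(d["img"],cv2.COLOR_RGB2HSV)
    m=(((hsv[...,0]<5)|(hsv[...,0]>172))&(hsv[...,1]>170)&(hsv[...,2]>50)).astype(np.uint8)
    m=cv2.morphologyEx(m,cv2.MORPH_CLOSE,np.ones((3,3)))
    cs=max(cv2.findContours(m,cv2.RETR_EXTERNAL,cv2.CHAIN_APPROX_NONE)[0],key=cv2.contourArea)
    el=cv2.fitEllipse(cs)
    c=onplane(d,*el[0],8)
    ys,xs=np.nonzero(m)
    P=np.array([onplane(d,x,y,8.5)[:2] for x,y in zip(xs,ys)])-c[:2]
    r=np.hypot(*P.T);Q=P[(r>28)&(r<66)]
    a=np.arctan2(Q[:,1],Q[:,0]);z=np.exp(4j*a).mean()
    return el,c,np.degrees(np.angle(z)/4),abs(z)
E
python3 - <<'E'
from wh import *
import pickle
d=pickle.load(open("w1.pkl","rb"));el,c,a,q=wheel(d);print(el,c,a,q)
D=pickle.load(open("d0.pkl","rb"));print("height",tri([ray(d,*el[0]),ray(D["top"],319.5,240.6)]))
print("hub top px255,102 ->",onplane(d,255,102.5,32))
f=lambda x,y:onplane(d,x,y,8.5)[:2]
for p,q in(((239,25),(268,172)),((183,120),(328,88))):
    v=f(*q)-f(*p);print(np.degrees(np.arctan2(v[1],v[0]))%90)
E
```

```text
((254.21998596191406, 96.02264404296875), (172.93594360351562, 179.8514404296875), 1.5568875074386597) [ 505.27530012 -184.81920874    8.        ] -9.644367410045515 0.8859063503796691
height [ 502.90563309 -186.12265998  -25.75441981]
hub top px255,102 -> [ 499.63115757 -183.2316429    32.        ]
80.47967692289902
80.80616901896923
```

```bash
cat >> wh.py <<'E'
def wheel2(d,b=None):
    hsv=cv2.cvtColor(d["img"],cv2.COLOR_RGB2HSV)
    m=(((hsv[...,0]<5)|(hsv[...,0]>172))&(hsv[...,1]>170)&(hsv[...,2]>50)).astype(np.uint8)
    if b: k=m*0;k[b[1]:b[3],b[0]:b[2]]=m[b[1]:b[3],b[0]:b[2]];m=k
    m=cv2.morphologyEx(m,cv2.MORPH_CLOSE,np.ones((3,3)))
    cs=max(cv2.findContours(m,cv2.RETR_EXTERNAL,cv2.CHAIN_APPROX_NONE)[0],key=cv2.contourArea)[:,0]
    fit=[]
    for z in(0,8,16):
        P=np.array([onplane(d,x,y,z)[:2] for x,y in cs])
        s=np.linalg.lstsq(np.c_[2*P,np.ones(len(P))],(P**2).sum(1),rcond=None)[0];c=s[:2]
        fit.append((z,*c,np.sqrt(s[2]+c@c)))
    c=np.array(fit[1][1:3])
    ys,xs=np.nonzero(m);P=np.array([onplane(d,x,y,8.5)[:2] for x,y in zip(xs,ys)])-c
    r=np.hypot(*P.T);Q=P[(r>28)&(r<66)];z=np.exp(4j*np.arctan2(Q[:,1],Q[:,0])).mean()
    return fit,np.degrees(np.angle(z)/4),abs(z)
E
python3 - <<'E'
from wh import *
import pickle
d=pickle.load(open("w1.pkl","rb"));D=pickle.load(open("d0.pkl","rb"))
f1=wheel2(d);f2=wheel2(D["top"],(270,195,370,285));f3=wheel2(D["scene"],(185,130,270,200));print(f1,f2,f3,sep="\n")
print("height",tri([ray(q,*proj(q,[f[0][1][1],f[0][1][2],8])) for q,f in((d,f1),(D["top"],f2),(D["scene"],f3))]))
E
```

```text
([(0, np.float64(499.08751457380674), np.float64(-182.4565433485069), np.float64(91.21124903630668)), (8, np.float64(499.2980768912265), np.float64(-182.46485187742275), np.float64(89.27768704839576)), (16, np.float64(499.5086392086466), np.float64(-182.47316040633837), np.float64(87.34412506048832))], np.float64(-9.650675992434133), np.float64(0.9733876322432182))
([(0, np.float64(500.4776034595693), np.float64(-182.2724645110984), np.float64(87.20822666552127)), (8, np.float64(499.8970029656584), np.float64(-181.06227244157367), np.float64(86.5680861749707)), (16, np.float64(499.3164024717482), np.float64(-179.85208037204876), np.float64(85.92794568442166))], np.float64(-9.65473691207333), np.float64(0.9847232504662314))
([(0, np.float64(494.18519633649896), np.float64(-187.29468773317285), np.float64(89.27186723724743)), (8, np.float64(498.2821159714158), np.float64(-183.05368203472904), np.float64(88.43808842369904)), (16, np.float64(502.37903560633254), np.float64(-178.8126763362854), np.float64(87.60430961015008))], np.float64(-9.996350551383445), np.float64(0.8423261051031579))
height [ 499.51652948 -181.69105729   10.14929831]
```

>>> drive_tool(
  deltas=[
    [[0,0,1],[0,0,-8.1]],
    [[0,0,1],[0,0,-8.1]],
    [[0,0,1],[0,0,-8.1]],
    [[0,0,1],[0,0,-8.1]],
    [[0,0,1],[0,0,-8.1]],
    [[0,0,1],[0,0,-8.1]],
    [[0,0,1],[0,0,-8.1]],
    [[1.6,2.79,3.0],[0,0,0]],
    [[1.6,2.79,3.0],[0,0,0]],
    [[0,0,0],[0,0,0]],
    [[0,0,0],[0,0,0]],
    [[0,0,0],[0,0,0]],
  ],
)

```text
clock: 4.45
position: [498.8, -182.5, 65.9]
ee_rot: [0.953, 0.304, 0.001, 0.0]
contact_force: [-0.8, 0.4, -0.6]
gripper_width: 85.5
grasp_force: 0.0
```

```bash
cat >> h.py <<'E'
def to(x,y):
    s=arm.read_state();M=R.from_quat(s["ee_rot"]).as_matrix();p=s["position"]
    print(s["clock"],p.round(2),"yaw",np.degrees(np.arctan2(M[1,0],M[0,0])).round(2),"tilt",M[:2,2].round(4),"j",s["joints"].round(3),"F",s["contact_force"].round(1),"M",s["wrist_torque"].round(2),"w",s["gripper_width"])
    print("tool delta mm",(M.T@np.array([x-p[0],y-p[1],0])).round(2))
E
python3 -c "
from h import *
to(499.3,-182.5)
d=snap('wrist');save(d,'w2.png')
print(proj(d,[499.3,-182.5,32]))"
```

```text
4.45 [ 498.8  -182.5    65.93] yaw 35.43 tilt [ 0.0023 -0.0003] j [-0.045  0.357 -0.394  0.    -0.818  2.234] F [-0.8  0.4 -0.6] M [0.02 0.04 0.01] w 85.46101409643326
tool delta mm [0.41 0.29 0.  ]
(np.float64(250.5645530219521), np.float64(208.15366341735637))
```

View pics/w2.png

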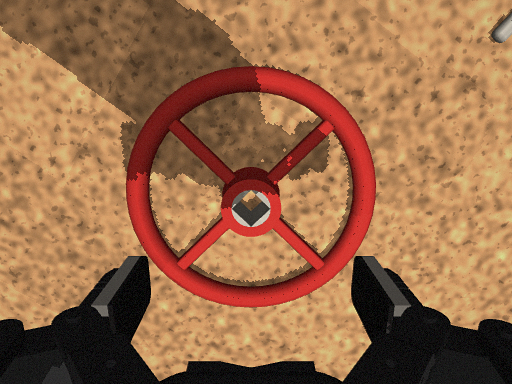

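The hub top sits at (251,208), where I predicted it, and the spokes are diagonal to the fingers. I'll descend and grip.

>>> drive_tool(
  deltas=[
    [[0,0,1.1],[0,0,0]],
    [[0,0,1.1],[0,0,0]],
    [[0,0,1.1],[0,0,0]],
    [[0,0,1.1],[0,0,0]],
    [[0,0,1.1],[0,0,0]],
    [[0,0,0],[0,0,0]],
    [[0,0,0],[0,0,0]],
  ],
)

```text
clock: 5.2
position: [498.1, -183.4, 9.0]
ee_rot: [0.953, 0.304, -0.0, -0.0]
contact_force: [1.0, -0.2, 0.1]
gripper_width: 85.7
grasp_force: 0.0
```

>>> drive_tool(
  deltas=[
    [[0,0,0],[0,0,0]],
    [[0,0,0],[0,0,0]],
    [[0,0,0],[0,0,0]],
    [[0,0,0],[0,0,0]],
    [[0,0,0],[0,0,0]],
    [[0,0,0],[0,0,0]],
    [[0,0,0],[0,0,0]],
    [[0,0,0],[0,0,0]],
  ],
  claw=2,
)

```text
clock: 6.0
position: [498.3, -183.3, 9.5]
ee_rot: [0.953, 0.304, -0.0, 0.0]
contact_force: [-0.3, -0.0, 0.5]
gripper_width: 20.0
grasp_force: 0.0
```

```bash
python3 -c "
from h import *
to(499.3,-182.5)
d=snap('wrist');save(d,'w3.png')"
```

```text
6.0 [ 498.25 -183.29    9.51] yaw 35.34 tilt [-0. -0.] j [-0.047  0.437 -0.448  0.    -0.686  2.234] F [-0.3 -0.   0.5] M [ 0.03 -0.01  0.01] w 20.04074221308077
tool delta mm [ 1.32 -0.04 -0.  ]
```

View pics/w3.png

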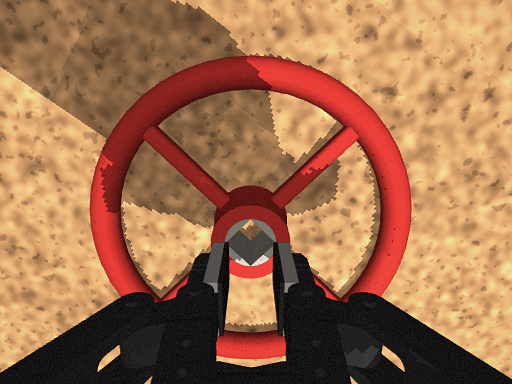

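```bash
python3 -c "
from h import *
d=snap('wrist');print(np.array(d['mount']).round(3))
T=d['T'];s=arm.read_state();p=s['position'];M=R.from_quat(s['ee_rot']).as_matrix()
for z in(0,-19,-32,-45,-60):
  for x in (0,11): print(z,x,[tuple(np.round(proj(d,p+M@[x,y,z]),0)) for y in(-10,10)])
print(arm.tcp_to_grasp,[a for a in dir(arm) if a[0]!='_'])
print('hub top',proj(d,[499.3,-182.5,32]),[tuple(np.round(proj(d,np.array([499.3,-182.5,32])+M@[0,y,0]))) for y in(-20,20)])
from wh import wheel2
print(wheel2(d))
"
```

```text
[[ 1.00000e-03 -9.57000e-01 -2.88000e-01  7.33670e+01]
 [ 1.00000e+00  1.00000e-03 -0.00000e+00  3.15000e-01]
 [ 1.00000e-03 -2.88000e-01  9.57000e-01 -1.81672e+02]
 [ 0.00000e+00  0.00000e+00  0.00000e+00  1.00000e+00]]
0 0 [(np.float64(232.0), np.float64(228.0)), (np.float64(268.0), np.float64(228.0))]
0 11 [(np.float64(232.0), np.float64(210.0)), (np.float64(268.0), np.float64(210.0))]
-19 0 [(np.float64(231.0), np.float64(242.0)), (np.float64(270.0), np.float64(242.0))]
-19 11 [(np.float64(230.0), np.float64(222.0)), (np.float64(270.0), np.float64(222.0))]
-32 0 [(np.float64(229.0), np.float64(253.0)), (np.float64(271.0), np.float64(253.0))]
-32 11 [(np.float64(229.0), np.float64(232.0)), (np.float64(271.0), np.float64(232.0))]
-45 0 [(np.float64(227.0), np.float64(266.0)), (np.float64(273.0), np.float64(266.0))]
-45 11 [(np.float64(227.0), np.float64(243.0)), (np.float64(273.0), np.float64(243.0))]
-60 0 [(np.float64(225.0), np.float64(284.0)), (np.float64(275.0), np.float64(284.0))]
-60 11 [(np.float64(224.0), np.float64(259.0)), (np.float64(275.0), np.float64(260.0))]
18.700000000000003 ['IKError', 'job_done', 'read_state', 'tcp_to_grasp']
hub top (np.float64(249.97118672155312), np.float64(242.34247599047578)) [(np.float64(210.0), np.float64(242.0)), (np.float64(290.0), np.float64(242.0))]
([(0, np.float64(505.9547206315357), np.float64(-177.93250774597294), np.float64(76.65538167572518)), (8, np.float64(508.1439313269192), np.float64(-176.3916679331548), np.float64(73.4478485074862)), (16, np.float64(510.3331420223028), np.float64(-174.8508281203363), np.float64(70.2403153392461))], np.float64(-9.646762025963586), np.float64(0.35414052348071556))
```

The gripper shut to 20 mm without touching anything. In the image the tips sit about 45 mm behind the stated TCP, so they are above the hub. I'll open and go lower in small steps, watching the force.

>>> drive_tool(
  deltas=[
    [[0,0,0],[0,0,0]],
    [[0,0,0],[0,0,0]],
    [[0,0,0],[0,0,0]],
    [[0,0,0],[0,0,0]],
    [[0,0,0],[0,0,0]],
    [[0.1,0,0.5],[0,0,0]],
    [[0,0,0.5],[0,0,0]],
    [[0,0,0.5],[0,0,0]],
    [[0,0,0],[0,0,0]],
    [[0,0,0],[0,0,0]],
  ],
  claw=8.5,
)

```text
clock: 7.1
position: [498.9, -182.7, -5.8]
ee_rot: [0.953, 0.304, -0.0, -0.0]
contact_force: [1.1, 0.1, -0.4]
gripper_width: 85.1
grasp_force: 0.0
```

```bash
python3 -c "
from h import *
to(499.3,-182.5)
d=snap('wrist');save(d,'w4.png')
e=snap('scene');f=snap('top')
cv2.imwrite('pics/w4.png',np.hstack([cv2.resize(d['img'],(400,300)),cv2.resize(e['img'][90:240,120:320],(400,300))])[:,:,::-1])"
```

```text
7.1 [ 498.91 -182.71   -5.82] yaw 35.35 tilt [-0.0007 -0.    ] j [-0.046  0.462 -0.459  0.    -0.651  2.233] F [ 1.1  0.1 -0.4] M [ 0.02  0.02 -0.04] w 85.08329479159762
tool delta mm [ 0.44  0.06 -0.  ]
```

View pics/w4.png

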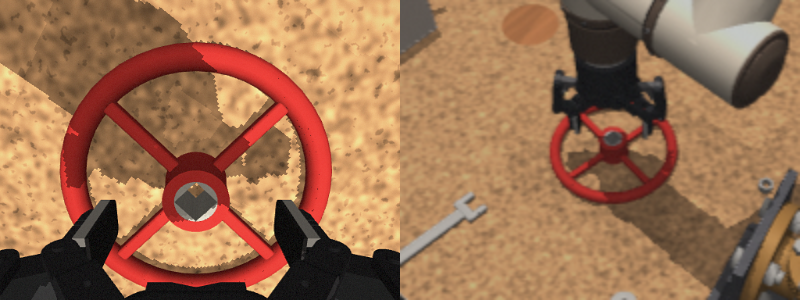

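>>> drive_tool(
  deltas=[
    [[0.04,0,0.4],[0,0,0]],
    [[0,0,0.4],[0,0,0]],
    [[0,0,0.4],[0,0,0]],
    [[0,0,0],[0,0,0]],
    [[0,0,0],[0,0,0]],
  ],
)

```text
clock: 7.75
position: [499.3, -182.5, -17.7]
ee_rot: [0.953, 0.304, -0.0, -0.0]
contact_force: [-0.2, 1.2, -0.7]
gripper_width: 84.8
grasp_force: 0.0
```

>>> drive_tool(
  deltas=[
    [[0,0,0.3],[0,0,0]],
    [[0,0,0.3],[0,0,0]],
    [[0,0,0.3],[0,0,0]],
    [[0,0,0],[0,0,0]],
    [[0,0,0],[0,0,0]],
  ],
)

```text
clock: 8.25
position: [499.3, -182.5, -26.6]
ee_rot: [0.953, 0.304, -0.0, -0.0]
contact_force: [-0.4, -0.2, -0.1]
gripper_width: 84.9
grasp_force: 0.0
```

>>> drive_tool(
  deltas=[
    [[0,0,0],[0,0,0]],
    [[0,0,0],[0,0,0]],
    [[0,0,0],[0,0,0]],
    [[0,0,0],[0,0,0]],
    [[0,0,0],[0,0,0]],
    [[0,0,0],[0,0,0]],
    [[0,0,0],[0,0,0]],
    [[0,0,0],[0,0,0]],
  ],
  claw=2.5,
)

```text
clock: 9.05
position: [499.4, -182.4, -26.0]
ee_rot: [0.953, 0.304, 0.0, 0.0]
contact_force: [-1.6, 1.9, 5.7]
gripper_width: 38.0
grasp_force: 60.5
```

>>> drive_tool(
  deltas=[
    [[0,0,-0.5],[0,0,0]],
    [[0,0,-1],[0,0,0]],
    [[0,0,-1.5],[0,0,0]],
    [[0,0,-2],[0,0,0]],
    [[0,0,0],[0,0,0]],
    [[0,0,0],[0,0,0]],
    [[0,0,0],[0,0,0]],
  ],
)

```text
clock: 9.75
position: [497.9, -182.2, 22.2]
ee_rot: [0.953, 0.303, -0.001, -0.001]
contact_force: [0.7, -0.2, -8.1]
gripper_width: 37.9
grasp_force: 61.6
```

```bash
python3 -c "
from h import *
import pickle
to(522.1,177.2)
d=snap('wrist');pickle.dump(d,open('w5.pkl','wb'))
hsv=cv2.cvtColor(d['img'],cv2.COLOR_RGB2HSV)
m=(((hsv[...,0]<5)|(hsv[...,0]>172))&(hsv[...,1]>170)&(hsv[...,2]>50)).astype(np.uint8)
ys,xs=np.nonzero(m);print(len(xs),xs.min(),xs.max(),ys.min(),ys.max())
# predicted rim extents if wheel rigid in hand (underside at lift height)
s=arm.read_state();h=s['position'][2]+26.0
for z in(h,h+8,h+16):
  P=[proj(d,[s['position'][0]+90*np.cos(a),s['position'][1]+90*np.sin(a),z]) for a in np.linspace(0,6.28,120)];P=np.array(P);print(z,P.min(0),P.max(0))
"
```

```text
9.75 [ 497.9  -182.22   22.19] yaw 35.3 tilt [-0.003   0.0007] j [-4.500e-02  4.190e-01 -4.350e-01 -1.000e-03 -7.200e-01  2.233e+00] F [ 0.7 -0.2 -8.1] M [-0.05 -0.    0.  ] w 37.87667024714972
tool delta mm [ 2.2745e+02 -2.7935e+02  1.8000e-01]
38328 56 445 50 376
48.16402305398282 [66.14507656 51.19229295] [434.71864591 391.9978395 ]
56.16402305398282 [57.17976777 48.90882786] [443.5779416  404.17045622]
64.16402305398282 [47.28512203 46.35393883] [453.33824267 417.37230557]
```

>>> drive_tool(
  deltas=[
    [[0,0,-4],[0,0,0]],
    [[0,0,-5],[0,0,0]],
    [[0,0,-5],[0,0,0]],
    [[0,0,-5],[0,0,0]],
    [[0.74,-0.92,-4],[0,0,0]],
    [[2,-2.5,-1],[0,0,0]],
    [[2.5,-3.1,0],[0,0,0]],
    [[2.5,-3.1,0],[0,0,0]],
    [[2.5,-3.1,0],[0,0,0]],
    [[2.5,-3.1,0],[0,0,0]],
    [[2.5,-3.1,0],[0,0,0]],
    [[2.5,-3.1,0],[0,0,0]],
  ],
)

```text
clock: 11.0
position: [515.5, 101.3, 261.7]
ee_rot: [0.953, 0.303, -0.002, -0.0]
contact_force: [0.4, -0.4, -6.8]
gripper_width: 37.9
grasp_force: 64.3
```

>>> drive_tool(
  deltas=[
    [[2.5,-3.1,0],[0,0,0]],
    [[2.0,-2.4,0],[0,0,0]],
    [[1.0,-1.5,0],[0,0,-7.8]],
    [[0,0,0],[0,0,-7.8]],
    [[0,0,0],[0,0,-7.8]],
    [[0,0,0],[0,0,-7.8]],
    [[0,0,0],[0,0,-7.8]],
    [[0,0,0],[0,0,-7.8]],
    [[0,0,0],[0,0,-7.8]],
    [[0,0,0],[0,0,0]],
    [[0,0,0],[0,0,0]],
    [[0,0,0],[0,0,0]],
  ],
)

```text
clock: 12.2
position: [520.8, 188.6, 262.8]
ee_rot: [0.708, 0.706, -0.001, -0.0]
contact_force: [1.3, -0.2, -7.1]
gripper_width: 38.2
grasp_force: 64.3
```

```bash
python3 -c "
from h import *
import pickle
to(522.1,177.2)
d=snap('wrist');pickle.dump(d,open('w6.pkl','wb'))
s=arm.read_state();p=s['position'];h=p[2]+26
for n in('w5','w6'):
  d=pickle.load(open(n+'.pkl','rb'));M=d['T']@np.linalg.inv(np.array(d['mount']));t=M[:3,3];h=t[2]+26
  hsv=cv2.cvtColor(d['img'],cv2.COLOR_RGB2HSV)
  m=(((hsv[...,0]<5)|(hsv[...,0]>172))&(hsv[...,1]>170)&(hsv[...,2]>50))
  ys,xs=np.nonzero(m);P=np.array([onplane(d,x,y,h+9)[:2] for x,y in zip(xs,ys)])-t[:2]
  Mi=M[:2,:2];L=P@Mi   # tool coords
  r=np.hypot(*L.T);a=np.degrees(np.arctan2(L[:,1],L[:,0]))
  for c in(45,-45):
    k=(r>30)&(r<66)&(abs(a-c)<15);q=L[k];l=cv2.fitLine(q.astype(np.float32),cv2.DIST_HUBER,0,.01,.01).ravel()
    ang=np.degrees(np.arctan2(l[1],l[0]));print(n,c,k.sum(),'ang',ang,'offset',l[0]*l[3]-l[1]*l[2])
  q=L[(abs(a)<70)&(r>60)&(r<100)]
"
```

```text
12.2 [520.8  188.58 262.81] yaw 89.82 tilt [-0.0012 -0.0005] j [ 0.64   0.222 -0.048 -0.    -1.303  2.499] F [ 1.3 -0.2 -7.1] M [-0.04  0.    0.  ] w 38.23861196065644
tool delta mm [-11.38   1.34   0.  ]
w5 45 1877 ang 45.22841 offset -0.00042915344
w5 -45 1888 ang -45.08854 offset 0.2477951
w6 45 1863 ang 44.945248 offset 0.23639107
w6 -45 1867 ang -45.210827 offset 0.09449005
```

>>> drive_tool(
  deltas=[
    [[-0.6,0.07,0],[0,0,0]],
    [[-0.54,0.06,0],[0,0,0]],
    [[0,0,0],[0,0,0]],
    [[0,0,0],[0,0,0]],
    [[0,0,0],[0,0,0]],
  ],
)

```text
clock: 12.75
position: [522.4, 177.3, 263.6]
ee_rot: [0.708, 0.707, 0.0, -0.0]
contact_force: [-0.4, -0.9, -6.9]
gripper_width: 37.6
grasp_force: 64.3
```

```bash
python3 -c "
from h import *
to(522.1,177.2)
d=snap('wrist');print(proj(d,[522.1,177.2,254]))
u,v=map(int,proj(d,[522.1,177.2,260]));c=d['img'][v-50:v+60,u-60:u+60]
cv2.imwrite('pics/w7.png',cv2.resize(c[:,:,::-1],(720,660),interpolation=cv2.INTER_CUBIC)[:600]);print(u,v)
"
```

```text
12.75 [522.44 177.29 263.56] yaw 89.92 tilt [0.0002 0.0002] j [ 0.621  0.217 -0.053 -0.    -1.301  2.519] F [-0.4 -0.9 -6.9] M [-0.02  0.03  0.04] w 37.61876259460487
tool delta mm [-0.09 -0.34 -0.  ]
(np.float64(249.9181910707413), np.float64(221.92595737907217))
249 225
```

Aligned to within 0.4 mm. I'll lower it onto the stud, then the square.

>>> drive_tool(
  deltas=[
    [[0,-0.03,1],[0,0,0]],
    [[0,0,1],[0,0,0]],
    [[0,0,1],[0,0,0]],
    [[0,0,1],[0,0,0]],
    [[0,0,0.6],[0,0,0]],
    [[0,0,0.2],[0,0,0]],
    [[0,0,0],[0,0,0]],
  ],
)

```text
clock: 13.5
position: [522.1, 177.2, 215.2]
ee_rot: [0.707, 0.707, -0.0, 0.0]
contact_force: [-0.7, 0.8, -6.2]
gripper_width: 38.1
grasp_force: 64.3
```

>>> drive_tool(
  deltas=[
    [[0,0,0.2],[0,0,0]],
    [[0,0,0.2],[0,0,0]],
    [[0,0,0.2],[0,0,0]],
    [[0,0,0.2],[0,0,0]],
    [[0,0,0.2],[0,0,0]],
    [[0,0,0],[0,0,0]],
  ],
)

```text
clock: 14.1
position: [521.9, 177.2, 205.1]
ee_rot: [0.707, 0.707, -0.0, -0.0]
contact_force: [-1.1, 0.3, -6.7]
gripper_width: 38.3
grasp_force: 64.3
```

>>> drive_tool(
  deltas=[
    [[0,0,0.3],[0,0,0]],
    [[0,0,0.3],[0,0,0]],
    [[0,0,0.3],[0,0,0]],
    [[0,0,0.3],[0,0,0]],
    [[0,0,0.3],[0,0,0]],
    [[0,0,0.3],[0,0,0]],
    [[0,0,0.2],[0,0,0]],
    [[0,0,0],[0,0,0]],
  ],
)

```text
clock: 14.9
position: [521.9, 177.2, 185.1]
ee_rot: [0.707, 0.707, -0.0, -0.0]
contact_force: [-0.6, -0.5, -8.0]
gripper_width: 37.7
grasp_force: 64.3
```

>>> drive_tool(
  deltas=[
    [[0,0,0.15],[0,0,0]],
    [[0,0,0.15],[0,0,0]],
    [[0,0,0.1],[0,0,0]],
    [[0,0,0],[0,0,0]],
  ],
)

```text
clock: 15.3
position: [522.0, 177.2, 181.3]
ee_rot: [0.707, 0.707, -0.0, -0.0]
contact_force: [0.1, 0.3, -7.5]
gripper_width: 38.1
grasp_force: 64.3
```

>>> drive_tool(
  deltas=[
    [[0,0,0.1],[0,0,0]],
    [[0,0,0.05],[0,0,0]],
    [[0,0,0],[0,0,0]],
  ],
)

```text
clock: 15.6
position: [522.1, 177.3, 180.1]
ee_rot: [0.707, 0.707, 0.0, 0.0]
contact_force: [-0.9, 0.3, -6.8]
gripper_width: 37.9
grasp_force: 64.4
```

>>> drive_tool(
  deltas=[
    [[0,0,0.05],[0,0,0]],
    [[0,0,0.05],[0,0,0]],
    [[0,0,0],[0,0,0]],
  ],
)

```text
clock: 15.9
position: [522.2, 177.3, 180.0]
ee_rot: [0.707, 0.707, 0.0, 0.0]
contact_force: [-2.6, -0.3, -1.3]
gripper_width: 38.2
grasp_force: 65.0
```

Seated. Now I'll wind clockwise (positive about tool z).

>>> drive_tool(
  deltas=[
    [[0,0,0],[0,0,3]],
    [[0,0,0],[0,0,5]],
    [[0,0,0],[0,0,7]],
    [[0,0,0],[0,0,7]],
    [[0,0,0],[0,0,7]],
    [[0,0,0],[0,0,7]],
    [[0,0,0],[0,0,7]],
    [[0,0,0],[0,0,7]],
    [[0,0,0],[0,0,7]],
    [[0,0,0],[0,0,7]],
    [[0,0,0],[0,0,7]],
    [[0,0,0],[0,0,7]],
  ],
)

```text
clock: 17.1
position: [522.3, 177.5, 180.0]
ee_rot: [0.995, 0.102, 0.001, -0.0]
contact_force: [-3.0, -0.8, -0.3]
gripper_width: 38.2
grasp_force: 65.1
```

```bash
cat > sp.py <<'E'
from h import *
def spokes(off=26.0,d=None):
    d=snap('wrist');M=d['T']@np.linalg.inv(np.array(d['mount']));c=np.array([522.1,177.2])
    hsv=cv2.cvtColor(d['img'],cv2.COLOR_RGB2HSV)
    m=(((hsv[...,0]<5)|(hsv[...,0]>172))&(hsv[...,1]>170)&(hsv[...,2]>50))
    ys,xs=np.nonzero(m);P=np.array([onplane(d,x,y,215)[:2] for x,y in zip(xs,ys)])-c
    L=P@M[:2,:2];r=np.hypot(*L.T);k=(r>32)&(r<64)&(L[:,0]>10)
    z=np.exp(4j*np.arctan2(P[k,1],P[k,0])).mean();zt=np.exp(4j*np.arctan2(L[k,1],L[k,0])).mean()
    print('wheel world deg mod90',np.degrees(np.angle(z)/4)%90,'in tool',np.degrees(np.angle(zt)/4)%90,abs(z))
E
python3 -c "
from sp import *
to(522.1,177.2);spokes()"
```

```text
17.1 [522.26 177.48 180.01] yaw 11.75 tilt [0.0011 0.0002] j [ 6.220e-01  2.690e-01 -1.950e-01  1.000e-03 -1.106e+00  1.154e+00] F [-3.  -0.8 -0.3] M [0.13 0.96 0.28] w 38.23309605311719
tool delta mm [-0.21  0.24 -0.  ]
wheel world deg mod90 56.88099820998204 in tool 44.87216748759043 0.9650761788035086
```

>>> drive_tool(
  deltas=[
    [[0,0,0],[0,0,8]],
    [[0,0,0],[0,0,8]],
    [[0,0,0],[0,0,8]],
    [[0,0,0],[0,0,8]],
    [[0,0,0],[0,0,8]],
    [[0,0,0],[0,0,8]],
    [[0,0,0],[0,0,8]],
    [[0,0,0],[0,0,8]],
    [[0,0,0],[0,0,8]],
    [[0,0,0],[0,0,8]],
    [[0,0,0],[0,0,8]],
    [[0,0,0],[0,0,8]],
  ],
)

```text
clock: 18.35
position: [522.3, 177.5, 180.1]
ee_rot: [0.742, -0.67, 0.0, -0.0]
contact_force: [-3.7, 0.3, 0.6]
gripper_width: 38.0
grasp_force: 65.1
```

>>> drive_tool(
  deltas=[
    [[0,0,0],[0,0,8]],
    [[0,0,0],[0,0,8]],
    [[0,0,0],[0,0,8]],
    [[0,0,0],[0,0,8]],
    [[0,0,0],[0,0,8]],
    [[0,0,0],[0,0,8]],
    [[0,0,0],[0,0,8]],
    [[0,0,0],[0,0,8]],
    [[0,0,0],[0,0,8]],
    [[0,0,0],[0,0,8]],
    [[0,0,0],[0,0,8]],
    [[0,0,0],[0,0,8]],
  ],
)

```text
clock: 19.55
position: [522.2, 177.5, 180.0]
ee_rot: [0.001, 1.0, 0.0, 0.001]
contact_force: [-3.6, -0.1, 0.3]
gripper_width: 37.9
grasp_force: 65.1
```

>>> drive_tool(
  deltas=[
    [[0,0,0],[0,0,8]],
    [[0,0,0],[0,0,8]],
    [[0,0,0],[0,0,8]],
    [[0,0,0],[0,0,6]],
    [[0,0,0],[0,0,2]],
    [[0,0,0],[0,0,0]],
    [[0,0,0],[0,0,0]],
  ],
)

```text
clock: 20.25
position: [522.2, 177.5, 180.0]
ee_rot: [0.275, 0.961, 0.0, 0.0]
contact_force: [-4.8, 0.6, 2.4]
gripper_width: 37.8
grasp_force: 65.4
```

```bash
python3 -c "
from sp import *
to(522.1,177.2);spokes()"
```

```text
20.25 [522.22 177.45 179.98] yaw 148.08 tilt [0.0009 0.0003] j [ 0.622  0.269 -0.195  0.    -1.106 -2.75 ] F [-4.8  0.6  2.4] M [0.14 1.38 0.16] w 37.774183345562285
tool delta mm [-0.03 -0.28 -0.  ]
wheel world deg mod90 13.164399787452657 in tool 44.91742604007997 0.9649227182989881
```

No slip so far. I'll release, turn back and regrip.

>>> drive_tool(
  deltas=[
    [[0,0,0],[0,0,0]],
    [[0,0,0],[0,0,0]],
    [[0,0,0],[0,0,0]],
    [[0,0,0],[0,0,0]],
    [[0,0,0],[0,0,0]],
    [[0,0,-0.4],[0,0,0]],
    [[0,0,-0.4],[0,0,0]],
    [[0,0,0],[0,0,-5]],
    [[0,0,0],[0,0,-8]],
    [[0,0,0],[0,0,-8]],
    [[0,0,0],[0,0,-8]],
    [[0,0,0],[0,0,-8]],
  ],
  claw=8,
)

```text
clock: 21.5
position: [522.3, 177.4, 187.5]
ee_rot: [-0.046, 0.999, 0.0, 0.0]
contact_force: [-1.0, -0.6, -0.4]
gripper_width: 80.0
grasp_force: 0.0
```

>>> drive_tool(
  deltas=[
    [[0,0,0],[0,0,-8]],
    [[0,0,0],[0,0,-8]],
    [[0,0,0],[0,0,-8]],
    [[0,0,0],[0,0,-8]],
    [[0,0,0],[0,0,-8]],
    [[0,0,0],[0,0,-8]],
    [[0,0,0],[0,0,-8]],
    [[0,0,0],[0,0,-8]],
    [[0,0,0],[0,0,-8]],
    [[0,0,0],[0,0,-8]],
    [[0,0,0],[0,0,-8]],
    [[0,0,0],[0,0,-8]],
  ],
)

```text
clock: 22.7
position: [522.3, 177.4, 187.5]
ee_rot: [0.773, -0.634, 0.0, -0.0]
contact_force: [0.6, -0.4, 0.1]
gripper_width: 80.2
grasp_force: 0.0
```

>>> drive_tool(
  deltas=[
    [[0,0,0],[0,0,-8]],
    [[0,0,0],[0,0,-8]],
    [[0,0,0],[0,0,-8]],
    [[0,0,0],[0,0,-8]],
    [[0,0,0],[0,0,-8]],
    [[0,0,0],[0,0,-8]],
    [[0,0,0],[0,0,0]],
    [[0,0,0],[0,0,0]],
  ],
)

```text
clock: 23.5
position: [522.2, 177.4, 187.3]
ee_rot: [0.963, -0.269, 0.0, -0.0]
contact_force: [-0.2, 0.3, -0.2]
gripper_width: 79.8
grasp_force: 0.0
```

```bash
python3 -c "
from sp import *
to(522.1,177.2);spokes()"
```

```text
23.5 [522.24 177.36 187.34] yaw -31.22 tilt [0.0005 0.0002] j [ 0.621  0.264 -0.183  0.    -1.124  0.404] F [-0.2  0.3 -0.2] M [-0.02 -0.02  0.01] w 79.7760259181958
tool delta mm [-0.04  0.21 -0.  ]
wheel world deg mod90 13.769863781243085 in tool 45.00753945206705 0.9654479930230554
```

>>> drive_tool(
  deltas=[
    [[0,0,0.4],[0,0,0]],
    [[0,0,0.33],[0,0,0]],
    [[0,0,0],[0,0,0]],
  ],
)

```text
clock: 23.85
position: [521.6, 177.0, 178.9]
ee_rot: [0.963, -0.268, -0.001, 0.001]
contact_force: [0.1, 0.6, 0.0]
gripper_width: 80.4
grasp_force: 0.0
```

>>> drive_tool(
  deltas=[
    [[0,0,0],[0,0,0]],
    [[0,0,0],[0,0,0]],
    [[0,0,0],[0,0,0]],
    [[0,0,0],[0,0,0]],
    [[0,0,0],[0,0,0]],
    [[0,0,0],[0,0,0]],
    [[0,0,0],[0,0,0]],
  ],
  claw=2.5,
)

```text
clock: 24.55
position: [522.3, 177.4, 180.2]
ee_rot: [0.964, -0.268, 0.0, -0.0]
contact_force: [-1.2, 0.5, 3.1]
gripper_width: 37.9
grasp_force: 60.6
```

>>> drive_tool(
  deltas=[
    [[0,0,0],[0,0,4]],
    [[0,0,0],[0,0,7]],
    [[0,0,0],[0,0,7]],
    [[0,0,0],[0,0,7]],
    [[0,0,0],[0,0,7]],
    [[0,0,0],[0,0,7]],
    [[0,0,0],[0,0,7]],
    [[0,0,0],[0,0,7]],
    [[0,0,0],[0,0,7]],
    [[0,0,0],[0,0,7]],
    [[0,0,0],[0,0,7]],
    [[0,0,0],[0,0,4]],
  ],
)

```text
clock: 25.75
position: [522.2, 177.4, 180.2]
ee_rot: [-0.579, 0.815, -0.0, 0.0]
contact_force: [-1.3, 1.2, 3.7]
gripper_width: 38.3
grasp_force: 60.6
```

```bash
python3 -c "
from sp import *
to(522.1,177.2);spokes()"
```

```text
25.75 [522.17 177.36 180.18] yaw -109.19 tilt [ 0.0005 -0.0001] j [ 0.622  0.269 -0.194  0.    -1.107 -0.957] F [-1.3  1.2  3.7] M [0.11 0.43 0.34] w 38.28552363344317
tool delta mm [ 0.18  0.02 -0.  ]
wheel world deg mod90 25.82074566385584 in tool 44.9849246780719 0.9652737935178951
```

>>> drive_tool(
  deltas=[
    [[0,0,0],[0,0,4]],
    [[0,0,0],[0,0,4]],
    [[0,0,0],[0,0,4]],
    [[0,0,0],[0,0,4]],
    [[0,0,0],[0,0,4]],
    [[0,0,0],[0,0,0]],
  ],
)

```text
clock: 26.4
position: [522.1, 177.4, 180.2]
ee_rot: [-0.431, 0.903, 0.0, 0.0]
contact_force: [-1.3, 0.3, 5.8]
gripper_width: 37.9
grasp_force: 60.7
```

```bash
python3 -c "
from sp import *
to(522.1,177.2);spokes()"
```

```text
26.4 [522.12 177.39 180.18] yaw -128.99 tilt [0.0004 0.0002] j [ 0.622  0.269 -0.194  0.    -1.107 -1.302] F [-1.3  0.3  5.8] M [ 0.12  0.6  -0.01] w 37.86951831296988
tool delta mm [ 0.16 -0.11 -0.  ]
wheel world deg mod90 5.795441958479468 in tool 45.217693830448916 0.964943291642343
```

>>> drive_tool(
  deltas=[
    [[0,0,0],[0,0,4]],
    [[0,0,0],[0,0,4]],
    [[0,0,0],[0,0,4]],
    [[0,0,0],[0,0,4]],
    [[0,0,0],[0,0,4]],
    [[0,0,0],[0,0,0]],
  ],
)

```text
clock: 27.05
position: [524.2, 178.6, 180.2]
ee_rot: [-0.269, 0.963, 0.0, 0.003]
contact_force: [4.6, 2.9, 0.6]
gripper_width: 37.8
grasp_force: 60.9
```

```bash
python3 -c "
from sp import *
to(522.1,177.2);spokes()"
```

```text
27.05 [524.2  178.61 180.21] yaw -148.79 tilt [0.0049 0.0021] j [ 6.220e-01  2.700e-01 -1.930e-01  1.000e-03 -1.102e+00 -1.648e+00] F [4.6 2.9 0.6] M [ 0.83 -1.29  0.83] w 37.842778208324255
tool delta mm [ 2.53 -0.11 -0.01]
wheel world deg mod90 88.74195629329087 in tool 32.4706197731385 0.9652057839813818
```

The valve reached its stop: the wheel halted at 88.7° and the grip slipped at 0.83 N m. I'll release, recentre, and check the stop with a fresh grip.

>>> drive_tool(
  deltas=[
    [[0,0,0],[0,0,0]],
    [[0,0,0],[0,0,0]],
    [[0,0,0],[0,0,0]],
    [[0,0,0],[0,0,0]],
    [[0,0,0],[0,0,0]],
  ],
  claw=8,
)

```text
clock: 27.6
position: [521.8, 177.0, 179.5]
ee_rot: [-0.267, 0.964, -0.0, -0.0]
contact_force: [0.4, 0.8, 0.4]
gripper_width: 79.9
grasp_force: 0.0
```

```bash
python3 -c "
from sp import *
to(522.1,177.2);spokes()"
```

```text
27.6 [521.81 177.   179.52] yaw -149.07 tilt [-0.0007 -0.0004] j [ 0.621  0.27  -0.195 -0.    -1.107 -1.652] F [0.4 0.8 0.4] M [ 0.03 -0.03 -0.01] w 79.88577511577482
tool delta mm [-0.35  0.03 -0.  ]
wheel world deg mod90 0.16150369388729055 in tool 30.76647746518695 0.9647999705925883
```

>>> drive_tool(
  deltas=[
    [[0,0,0],[0,0,0]],
    [[0,0,0],[0,0,0]],
    [[0,0,0],[0,0,0]],
    [[0,0,0],[0,0,0]],
    [[0,0,0],[0,0,0]],
    [[0,0,0],[0,0,0]],
    [[0,0,0],[0,0,0]],
  ],
  claw=2.5,
)

```text
clock: 28.35
position: [522.0, 177.4, 180.1]
ee_rot: [-0.267, 0.964, 0.0, 0.0]
contact_force: [-2.5, 0.2, 3.8]
gripper_width: 37.9
grasp_force: 60.6
```

>>> drive_tool(
  deltas=[
    [[0,0,0],[0,0,2]],
    [[0,0,0],[0,0,2]],
    [[0,0,0],[0,0,2]],
    [[0,0,0],[0,0,2]],
    [[0,0,0],[0,0,2]],
    [[0,0,0],[0,0,0]],
  ],
)

```text
clock: 28.95
position: [523.1, 177.8, 180.1]
ee_rot: [-0.184, 0.983, -0.0, 0.001]
contact_force: [-0.0, -0.3, 2.1]
gripper_width: 38.3
grasp_force: 61.9
```

```bash
python3 -c "
from sp import *
to(522.1,177.2);spokes()"
```

```text
28.95 [523.15 177.79 180.12] yaw -158.77 tilt [0.0026 0.0001] j [ 0.622  0.27  -0.194  0.002 -1.105 -1.823] F [-0.  -0.3  2.1] M [ 0.27 -0.28  1.38] w 38.33844047130041
tool delta mm [ 1.19 -0.18 -0.  ]
wheel world deg mod90 87.8727285587852 in tool 23.358030933716485 0.9667648388120342
```

>>> drive_tool(
  deltas=[
    [[0,0,0],[0,0,0]],
    [[0,0,0],[0,0,0]],
    [[0,0,0],[0,0,0]],
    [[0,0,0],[0,0,0]],
    [[0,0,0],[0,0,0]],
    [[0,0,0],[0,0,0]],
  ],
  claw=8,
)

```text
clock: 29.6
position: [522.1, 177.2, 179.7]
ee_rot: [-0.182, 0.983, -0.0, -0.0]
contact_force: [0.4, -0.4, 0.7]
gripper_width: 80.1
grasp_force: 0.0
```

```bash
python3 -c "
from sp import *
to(522.1,177.2);spokes()"
```

```text
29.6 [522.05 177.2  179.67] yaw -159.08 tilt [-0.0002 -0.0001] j [ 0.621  0.27  -0.195 -0.    -1.107 -1.827] F [ 0.4 -0.4  0.7] M [-0.05  0.   -0.06] w 80.13068794803566
tool delta mm [-0.04 -0.02 -0.  ]
wheel world deg mod90 89.81659257484078 in tool 21.105276443346927 0.9677978624638283
```

>>> drive_tool(
  deltas=[
    [[0,0,0],[0,0,0]],
    [[0,0,0],[0,0,0]],
    [[0,0,0],[0,0,0]],
    [[0,0,0],[0,0,0]],
    [[0,0,0],[0,0,0]],
    [[0,0,0],[0,0,0]],
    [[0,0,0],[0,0,0]],
  ],
  claw=2.5,
)

```text
clock: 30.35
position: [522.1, 177.5, 180.1]
ee_rot: [-0.182, 0.983, 0.0, 0.0]
contact_force: [-1.9, 1.5, 2.6]
gripper_width: 38.2
grasp_force: 60.5
```

>>> drive_tool(
  deltas=[
    [[0,0,0],[0,0,2]],
    [[0,0,0],[0,0,2]],
    [[0,0,0],[0,0,2]],
    [[0,0,0],[0,0,2]],
    [[0,0,0],[0,0,2]],
    [[0,0,0],[0,0,0]],
  ],
)

```text
clock: 30.95
position: [523.4, 177.7, 180.1]
ee_rot: [-0.097, 0.995, -0.0, 0.002]
contact_force: [2.6, 0.6, 1.6]
gripper_width: 38.2
grasp_force: 61.7
```

>>> drive_tool(
  deltas=[
    [[0,0,0],[0,0,0]],
    [[0,0,0],[0,0,0]],
    [[0,0,0],[0,0,0]],
    [[0,0,0],[0,0,0]],
    [[0,0,0],[0,0,0]],
    [[0,0,0],[0,0,0]],
  ],
  claw=8,
)

```text
clock: 31.55
position: [522.0, 177.2, 179.7]
ee_rot: [-0.095, 0.995, -0.0, -0.0]
contact_force: [-0.3, -0.4, 1.0]
gripper_width: 80.0
grasp_force: 0.0
```

```bash
python3 -c "
from sp import *
to(522.1,177.2);spokes()"
```

```text
31.55 [522.03 177.23 179.69] yaw -169.07 tilt [-0.0001 -0.    ] j [ 0.621  0.27  -0.195 -0.    -1.107 -2.001] F [-0.3 -0.4  1. ] M [0.01 0.02 0.01] w 80.0492966899227
tool delta mm [-0.06 -0.04 -0.  ]
wheel world deg mod90 88.86751460832306 in tool 12.060924728434161 0.9710524570190796
```

The wheel stays put under repeated loading up to 1.4 N m, so the valve is shut. I'll retreat and check.

>>> drive_tool(
  deltas=[
    [[0,0,-1],[0,0,0]],
    [[0,0,-2],[0,0,0]],
    [[0,0,-3],[0,0,0]],
    [[0,0,-4],[0,0,0]],
    [[0,0,-4],[0,0,0]],
    [[-3,0,-2],[0,0,0]],
    [[-3,0,0],[0,0,0]],
    [[0,0,0],[0,0,0]],
    [[0,0,0],[0,0,0]],
    [[0,0,0],[0,0,0]],
  ],
)

```text
clock: 32.6
position: [580.4, 188.4, 339.9]
ee_rot: [-0.095, 0.995, -0.0, -0.0]
contact_force: [0.2, -0.6, -0.1]
gripper_width: 79.9
grasp_force: 0.0
```

```bash
python3 -c "
from h import *
to(522.1,177.2)
d=snap('wrist');t=snap('top');e=snap('scene')
def rim(d,zs,b=None):
    hsv=cv2.cvtColor(d['img'],cv2.COLOR_RGB2HSV)
    m=(((hsv[...,0]<5)|(hsv[...,0]>172))&(hsv[...,1]>170)&(hsv[...,2]>50)).astype(np.uint8)
    cs=max(cv2.findContours(m,cv2.RETR_EXTERNAL,cv2.CHAIN_APPROX_NONE)[0],key=cv2.contourArea)[:,0]
    for z in zs:
        P=np.array([onplane(d,x,y,z)[:2] for x,y in cs])
        s=np.linalg.lstsq(np.c_[2*P,np.ones(len(P))],(P**2).sum(1),rcond=None)[0];c=s[:2]
        rr=np.hypot(*(P-c).T);print(z,c.round(1),np.sqrt(s[2]+c@c).round(2),'res',rr.std().round(2))
rim(d,(206,214,222,234));rim(e,(206,214,222,234))
cv2.imwrite('pics/fin.png',np.hstack([cv2.resize(d['img'],(400,300)),cv2.resize(e['img'][120:300,220:460],(400,300))])[:,:,::-1])
"
```

```text
32.6 [580.43 188.4  339.93] yaw -169.05 tilt [-0.0002 -0.0003] j [ 0.579  0.302  0.246  0.    -1.515 -1.959] F [ 0.2 -0.6 -0.1] M [ 0.01 -0.01 -0.02] w 79.88547371767307
tool delta mm [5.94e+01 8.00e-02 2.00e-02]
206 [523.2 177.6] 91.52 res 1.08
214 [522.8 177.5] 89.2 res 1.06
222 [522.4 177.5] 86.88 res 1.03
234 [521.8 177.3] 83.4 res 0.99
206 [516.4 176.6] 89.98 res 1.02
214 [521.5 177.7] 88.88 res 1.01
222 [526.6 178.8] 87.77 res 0.99
234 [534.3 180.5] 86.11 res 0.97
```

View pics/fin.png

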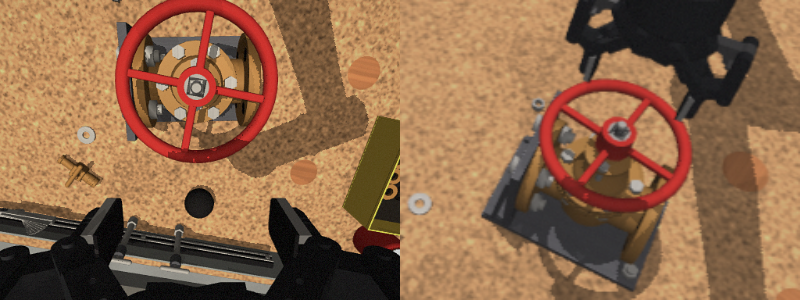

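The wheel sits level on the spindle. Its rim mid-height is about 214–216 mm, so the hub is down on the shoulder. The stud shows through the hub, the gripper is clear, and the bystanders in view are undisturbed.

```bash
python3 -c "
from bench import arm
print(arm.job_done())"
```

```text
the job is handed in; nothing more can be done
None
```

I put the handwheel on the spindle, down on its shoulder, and wound it about 405° clockwise until it held firm against the stop. The wheel is still on the spindle, I left the other spares alone, and the job is handed in; no verdict came back.

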